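# Snap the blow nozzle into the desk air pump's coupler

## Task

Draw the spring sleeve of the desk air pump's coupler back (down) until it catches and stays down by itself, and let go of it. Then take the blow nozzle out of its wooden stand and press it nose down into the coupler, gently and without letting go of it, until the sleeve springs up again and locks it in. Let go of the nozzle and leave the other things on the bench where they are.

Things in the scene. Friction and masses are not known exactly. Their poses are not given: they have to be found in the camera images.
- pump: Desk air pump, a grey plastic box 150 x 120 x 62 mm (x, y, z), fixed to the bench, its yaw varies; origin at the centre of its underside. An upright steel coupler with a sliding sleeve stands on its middle. More than 20 N between nozzle and pump does damage.
- mouth (a point): Centre of the coupler's open mouth, 124 mm above the bench; z is the coupler's axis, pointing up out of the bore. The bore is 18 mm across, with a funnel about 24 mm across at the mouth; the tube around it is about 33 mm across at most. While the sleeve is up, two jaws close the bore 20 mm below the mouth; while it is down they are drawn back.
- valve (a point): Point on the bore's axis 26 mm below the mouth. A spring pin waits here or up to 6.6 mm deeper: the depth differs from start to start and is not measured. The nozzle's nose meets it, so 26 to 33 mm below the mouth; it starts to move at about 2.5 N, after about 9 mm (roughly 7 to 9 N) it frees the sleeve's catch, and less than 2 mm further on it is on its hard stop.
- catch_point (a point): Top of the small steel catch, 12 mm wide, that stands beside the sleeve on the pump's +x side, 33 to 39 mm from the coupler's axis and up to 87 mm above the bench. It hooks over the sleeve when that is down. Nothing stands on the sleeve's y sides.
- sleeve_rim (a point): Centre of the upper face of the sleeve's rim, on the coupler's axis, moving with the sleeve. The dark steel sleeve is a barrel 38 mm across and 26 mm tall above a rim 52 mm across and 6 mm thick, whose upper face is 90 mm above the bench (28 mm above the pump's box) when up. Fingertips that straddle the barrel along the pump's y can press the rim's 7 mm ledge down.
- sleeve (a joint): Slide of the sleeve in m: 0 = up (locked position, held there by a spring), growing as it is drawn down; about 0.0105 = held by the catch, 0.0125 = bottom stop. The spring takes 5 to 9 N, passing the catch up to 15 N more. Draw it beyond 0.0115 and stay there for half a second so that the catch, which is damped, clicks in.
- nozzle_grip (a point): Centre (half-way up) of the loose blow nozzle's black grip, an upright cylinder 26 mm across, 40 mm tall, z up. Above it a 10 mm spout; below it a flange 34 mm across, 6 mm thick, then a steel nose 46 mm long, 16 mm across (neck 9 mm across, 9 to 26 mm above the tip). The tip is 72 mm below this point. About 0.1 kg. It starts nose down in the stand, flange on top.
- stand: Wooden block, 90 x 70 x 50 mm, fixed, with an upright 20 mm hole through its middle that holds the nozzle; origin at the centre of its underside.
- game_case: Bystander: flat black game case 135 x 190 x 14 mm with a steel spring clip, lying loose; origin at the centre of its underside.
- bowl: Bystander: empty white ceramic ramen bowl, 150 mm across, 70 mm tall, loose; origin at the centre of its foot.
- sugar_jar: Bystander: lidded sugar jar, 76 mm across, 100 mm tall, loose; origin at the centre of its underside.
- spoon_rest: Bystander: stainless spoon rest, dish 90 x 90 mm, 12 mm tall, with a 100 mm flat tail to its -x; loose; origin under the dish's centre.
Things that resemble listed ones, but are neither listed nor needed, are in the scene too. There is more than one size of the part that bears nozzle_grip; the job needs the smaller.

How it is judged:
By the outcome, as a careful person would: the job done as asked, in the order asked, and still so for the second after the job is handed in, with the robot touching nothing.
It also fails if it takes over 72 s, if anything falls off the work surface, if the arm or the gripper's body presses on something with over 40 N, if the wrist force passes 120 N, or if a joint passes its speed limit or range.

## Robot

A 6-joint arm with a two-finger parallel gripper is mounted at the origin on the work surface. World frame = base frame: x ahead of the robot, y to its left, z up, the work surface at z = 0. Lengths are in m, angles in rad, forces in N, time in s.
With the tool pointing down it reaches from about 0.425 to 0.95 m from the base axis. Payload 3.5 kg.
Tool frame: the origin (TCP) lies midway between the tips of the shut fingers; the grasp point (between the pads) lies 19 mm behind it; y points along the fingers, x is the direction in which the jaws open and shut, and the axes are right-handed (so a half turn about y gives the same grasp; the last joint's range is limited). The gripper opens to 85 mm and grips with 20 to 120 N. Pads are 22 mm wide; open, the fingers measure 114 mm over their backs; the gripper's body (76 mm by 85 mm) begins 54 mm behind the grasp point. The pads swing forward as they close: fully open they stand 13 mm farther back than shut.
Start: joints at [1.049, 0.286, 1.577, -0, 1.279, -0.15], TCP at [0.245, 0.629, 0.231] pointing down, gripper open.
Joint ranges: [-2.77, 2.77], [-0.9, 2.22], [0.21, 2.48], [-1.53, 4.67], [0.24, 2.81], [-2.84, 2.84]. Speed limits (rad/s): [2.79, 2.79, 3.14, 3.14, 3.14, 3.14].

## Interface

Orientations are given as a unit quaternion [x, y, z, w].
In Python, from plant import ctrl, viewer gives the robot as it stands.
- The arm moves only by the tool step_arm, never from a script. Its argument "rows" is a list of rows, each a list of 3 entries, a list of its own where there are three numbers: the turn, a rotation vector about the tool's x, y, z in degrees, then the shift along the tool's x, y, z in mm, then the closure, from 0 (fully open) to 1 (shut). A call has 1 to 10 rows; each row is the pose to reach, as a shift and turn from the pose commanded when the call began, along the tool's axes at that moment; what a row does not reach only later rows make up. A row lasts 1/12 s, in which the tool goes at most 41.7 mm and 7.16 degrees, less where a joint would pass 70% of its speed; a pose out of reach is approached as far as the arm can. A call with a gripper value outside its range is refused whole. The fingers move at their own pace and stop on an object; "newtons" is the grip in N (left out, the last holds). Time passes only in rows, so rows that repeat a pose let the fingers close. It gives the time, the measured TCP pose, the force and the opening at its end, in the units of the state.
- ctrl.get_state(): the state, without advancing time (a new reading comes with each control period).
- viewer.read_camera(name): name is "scene" or "top" or "wrist"; returns (picture, depth): 400x640x3 uint8, red, green, blue; 400x640 float32, m along the optical axis (not along the pixel's ray), 0 where there is no reading.
- viewer.calibration(name): a dict with "K" (3x3 intrinsics, pixels), "R" (3x3) and "t" (3): a world point X has camera coordinates R X + t. Camera axes: x right, y down, z forward; pixel columns grow to the right and rows downward; lengths in m; the calibration is good to about 2 mm. A picture is of the moment at which its call begins: read the wrist's pose just before it. calibration takes no time and is no camera call; for the wrist camera it gives the pose at the moment of the call.
- ctrl.sign_off(): hands the job in, once; it reports no verdict.
The state is a dict: "time": time; "qpos": joint angles; "dq": joint speeds; "joint_efforts": joint torques, N m; "eef_pos": TCP position; "tcp_rot": TCP orientation; "contact_force": force on the tool from outside, world axes, zero at the start; "wrist_torque": the same for the moment, N m; "opening": opening from 0.0 (shut) to 1.0 (fully open).
Only numpy, scipy, OpenCV 4.12 (cv2) and the standard library are available. Lean on these libraries where they do the work, as an engineer would, in place of code of your own. Each camera call takes 0.05 s, during which the arm holds its last target.

## Working session

There is one attempt and no reset: what is moved stays moved. The work goes in short steps, Python scripts to look and compute and a tool call to move; the robot and the scene stay as the last step left them, time stands still between calls to the robot, and variables do not carry over. Pictures are saved under pics/ and viewed, and the job is handed in when it is done.

Besides the shell and the picture viewer there is one more tool, called as name(argument=value, ...) on one line, values as JSON. step_arm: Moves the arm, as the interface text tells. Its arguments: {"type":"object","properties":{"rows":{"type":"array"},"newtons":{"type":"number"}},"required":["rows"]}

```bash
ls; mkdir -p pics
cat > h.py <<'E'
import numpy as np, cv2
from plant import ctrl, viewer
def snap(name,tag):
    K=viewer.calibration(name); p,d=viewer.read_camera(name)
    np.savez(f'{tag}.npz',p=p,d=d,K=K['K'],R=K['R'],t=K['t'])
    cv2.imwrite(f'pics/{tag}.png',p[:,:,::-1])
    return p,d,K
def load(tag):
    z=np.load(f'{tag}.npz'); return z['p'],z['d'],{k:z[k] for k in 'KRt'}
def world(K,d):
    v,u=np.mgrid[:d.shape[0],:d.shape[1]]
    k=K['K']; c=np.stack([(u-k[0,2])/k[0,0]*d,(v-k[1,2])/k[1,1]*d,d],-1)
    return (c-K['t'])@K['R']
def ray(K,u,v,z):
    k=K['K']; c=np.array([(u-k[0,2])/k[0,0],(v-k[1,2])/k[1,1],1.])
    o=-K['R'].T@K['t']; r=K['R'].T@c; s=(z-o[2])/r[2]; return o+s*r
def proj(K,X):
    c=K['R']@np.array(X)+K['t']; q=K['K']@c; return q[:2]/q[2]
E
python3 - <<'E'
from h import *
print(ctrl.get_state())
for n in ['scene','top','wrist']:
    p,d,K=snap(n,n+'0'); print(n,K, (d>0).mean())
E
```

```text
pics
{'time': 0.0, 'qpos': array([ 1.04897551e+00,  2.87202519e-01,  1.57816947e+00,  1.55094924e-05,
        1.27860149e+00, -1.50011603e-01]), 'dq': array([ 0.00093054,  0.00058542, -0.00056675, -0.00186254,  0.00144513,
        0.00043641]), 'joint_efforts': array([-9.31163522e-04, -4.05988312e+01, -2.92622834e+01, -2.00888339e-04,
        5.85474452e-03,  2.32762051e-05]), 'eef_pos': array([0.2448752 , 0.6283143 , 0.22992669]), 'tcp_rot': array([ 0.58416403,  0.3982049 , -0.39972574, -0.58344201]), 'contact_force': array([ 0.42753404, -0.06204144,  0.63655915]), 'wrist_torque': array([-0.00419417,  0.01350893,  0.0318465 ]), 'opening': 0.9976528975392647}
scene {'K': array([[492.31316701,   0.        , 320.2349484 ],
       [  0.        , 492.31316701, 210.01825998],
       [  0.        ,   0.        ,   1.        ]]), 'R': array([[ 0.15841794,  0.98725786, -0.01502248],
       [ 0.57417943, -0.10449053, -0.8120343 ],
       [-0.80325696,  0.1200152 , -0.58341633]]), 't': array([-0.10536272, -0.28003296,  1.83843798])} 0.96797265625
top {'K': array([[519.91989447,   0.        , 317.82586018],
       [  0.        , 519.91989447, 203.13872402],
       [  0.        ,   0.        ,   1.        ]]), 'R': array([[-0.01346744, -0.99990826,  0.00145089],
       [-0.998402  ,  0.01336749, -0.05490671],
       [ 0.05488228, -0.00218803, -0.99849043]]), 't': array([0.00712599, 0.63875129, 1.52470172])} 0.995921875
wrist {'K': array([[360.6968378 ,   0.        , 319.23958833],
       [  0.        , 360.6968378 , 202.32396564],
       [  0.        ,   0.        ,   1.        ]]), 'R': array([[ 0.36309878,  0.93174814, -0.00216456],
       [ 0.88039658, -0.34232482,  0.32820053],
       [ 0.30505924, -0.12107488, -0.94460559]]), 't': array([-0.67406753, -0.04222473,  0.38217643])} 0.9959296875
```

View pics/scene0.png

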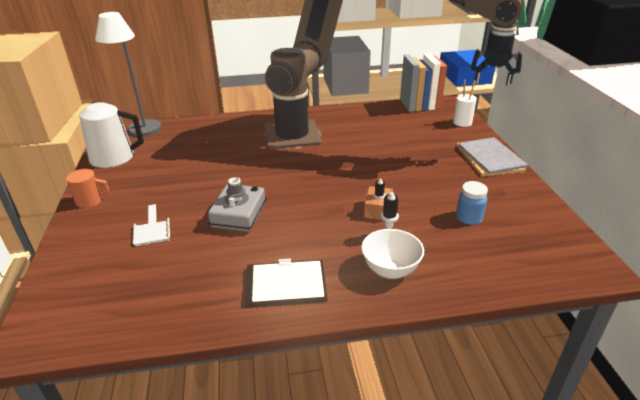

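View pics/top0.png

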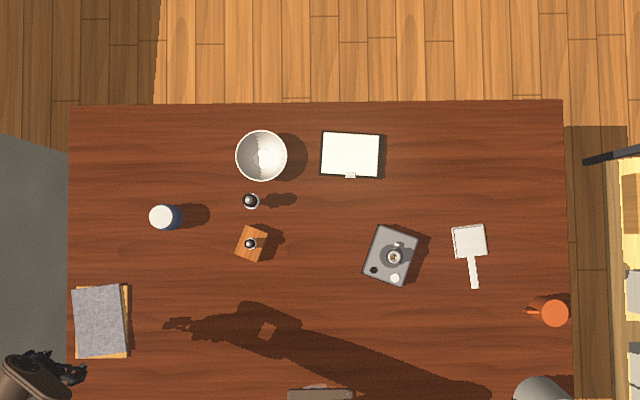

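View pics/wrist0.png

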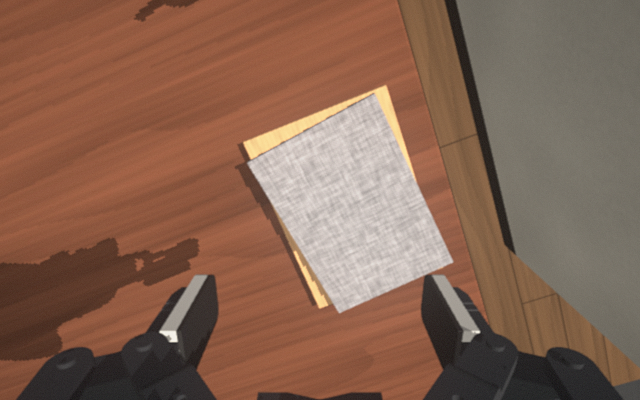

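Scene shows the pump near (238,200), the stand with a nozzle at (380,195), and a larger, loose nozzle at (390,210). Top shows the same at (392,255), (251,243) and (251,201). Next I measure from both views.

Run:
```python
from h import *
p,d,K=load('top0'); W=world(K,d)
c=p[180:300,220:450,::-1]; cv2.imwrite('pics/topz.png',cv2.resize(c,None,fx=3.4,fy=3.4,interpolation=cv2.INTER_CUBIC))
p2,d2,K2=load('scene0'); c=p2[160:250,190:420,::-1]; cv2.imwrite('pics/scz.png',cv2.resize(c,None,fx=3.4,fy=3.4,interpolation=cv2.INTER_CUBIC))
for (u,v) in [(393,256),(396,245),(251,243),(250,200),(240,250),(375,235)]:
    print(u,v,W[v,u].round(4))
W2=world(K2,d2)
for (u,v) in [(235,182),(380,183),(390,197),(375,210)]: print(u,v,W2[v,u].round(4))
```

```text
393 256 [ 0.4831 -0.2107  0.0893]
396 245 [ 0.5137 -0.2207  0.0839]
251 243 [0.525  0.1881 0.0916]
250 200 [0.6435 0.1846 0.1344]
240 250 [0.5043 0.2261 0.0442]
375 235 [ 0.5423 -0.1669  0.0386]
235 182 [ 0.478  -0.2071  0.1153]
380 183 [0.5342 0.1914 0.1011]
390 197 [0.6536 0.1843 0.1345]
375 210 [0.5616 0.1738 0.0299]
```

View pics/topz.png

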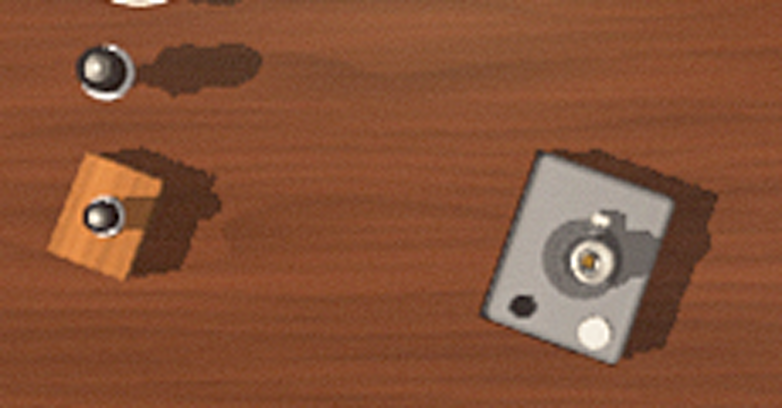

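View pics/scz.png

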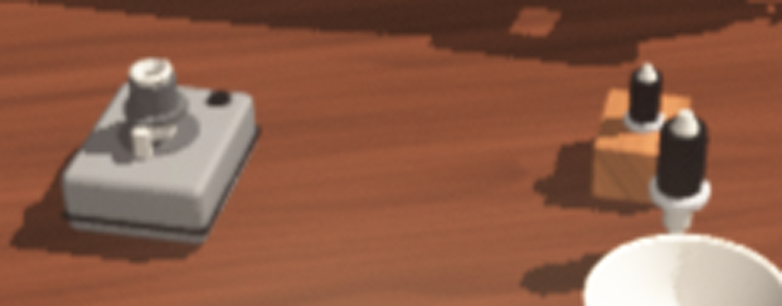

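```bash
cat >> h.py <<'E'
from scipy.spatial.transform import Rotation as Ro
def pose():
    s=ctrl.get_state(); return np.array(s['eef_pos']),Ro.from_quat(s['tcp_rot']).as_matrix(),s
def down(jaw_deg):
    # tool y down, tool x along world heading jaw_deg
    a=np.radians(jaw_deg); x=np.array([np.cos(a),np.sin(a),0]); y=np.array([0,0,-1.]); return np.stack([x,y,np.cross(x,y)],1)
def rel(P,Rt,p=None,R=None):
    if p is None: p,R,_=pose()
    return np.degrees(Ro.from_matrix(R.T@Rt).as_rotvec()).round(2), (R.T@(np.array(P)-p)*1000).round(1)
E
python3 - <<'E'
from h import *
p,R,s=pose(); print(p,R.round(3))
K=viewer.calibration('wrist'); o=-K['R'].T@K['t']; print('cam in tool',R.T@(o-p)*1000,'\nfwd in tool',R.T@K['R'][2])
print('cam x in tool',(R.T@K['R'][0]).round(3))
p_,d,K=load('top0')
# pump outline corners & stand corners in top px
for px,z in [((220+540/3.4,180+152/3.4),.062),((220+672/3.4,180+203/3.4),.062),((220+615/3.4,180+363/3.4),.062),((220+485/3.4,180+318/3.4),.062)]:
    print(ray(K,*px,z).round(4))
print('mouth',ray(K,220+592/3.4,180+260/3.4,.124),'noz',ray(K,220+99/3.4,180+216/3.4,.1))
_,_,K2=load('scene0'); print('mouth sc',ray(K2,190+152/3.4,160+69/3.4,.124),'noz',ray(K2,190+647/3.4,160+72/3.4,.105))
W=world(K,d); m=(W[...,2]>.0)
E
```

```text
[0.24493535 0.62844967 0.23023202] [[ 0.363 -0.001 -0.932]
 [ 0.932 -0.002  0.363]
 [-0.002 -1.     0.   ]]
cam in tool [   0.14583254 -143.32035899   85.60667329] 
fwd in tool [ 3.36026428e-05  9.44502871e-01 -3.28503160e-01]
cam x in tool [1. 0. 0.]
[ 0.5719 -0.1758  0.062 ]
[ 0.5274 -0.2864  0.062 ]
[ 0.394  -0.2353  0.062 ]
[ 0.433  -0.1268  0.062 ]
mouth [ 0.48345734 -0.20874768  0.124     ] noz [0.52377572 0.1922745  0.1       ]
mouth sc [ 0.48310952 -0.20703341  0.124     ] noz [0.53114067 0.19283549 0.105     ]
```

Run:
```python
from h import *
print(rel([.51,.19,.26],down(70)))
```

```text
(array([-0.02, -1.3 , -0.1 ]), array([-312.3,  -29.3, -406.2]))
```

step_arm(rows=[[[0, -1.3, 0], [-312, -29, -406], 0], [[0, -1.3, 0], [-312, -29, -406], 0], [[0, -1.3, 0], [-312, -29, -406], 0], [[0, -1.3, 0], [-312, -29, -406], 0], [[0, -1.3, 0], [-312, -29, -406], 0], [[0, -1.3, 0], [-312, -29, -406], 0], [[0, -1.3, 0], [-312, -29, -406], 0], [[0, -1.3, 0], [-312, -29, -406], 0], [[0, -1.3, 0], [-312, -29, -406], 0], [[0, -1.3, 0], [-312, -29, -406], 0]])

```text
time: 0.98
eef_pos: [0.4608, 0.271, 0.2549]
tcp_rot: [-0.579, -0.406, 0.406, 0.579]
contact_force: [-0.3, 0.2, -0.1]
opening: 0.997
```

Run:
```python
from h import *
print(rel([.51,.19,.26],down(70)))
```

```text
(array([-0.  ,  0.01,  0.  ]), array([-59.3,  -5.1, -73.9]))
```

step_arm(rows=[[[0, 0, 0], [-59, -5, -74], 0], [[0, 0, 0], [-59, -5, -74], 0], [[0, 0, 0], [-59, -5, -74], 0], [[0, 0, 0], [-59, -5, -74], 0], [[0, 0, 0], [-59, -5, -74], 0]])

```text
time: 1.4
eef_pos: [0.5096, 0.1919, 0.2595]
tcp_rot: [-0.579, -0.405, 0.405, 0.58]
contact_force: [-0.7, 0.3, -0.5]
opening: 1.002
```

Run:
```python
from h import *
print(pose()[0],pose()[2]['time'],pose()[2]['dq'].round(3))
p,d,K=snap('wrist','w1')
W=world(K,d); print(rel([.48,-.206,.26],down(70)))
```

```text
[0.50959332 0.19192383 0.259466  ] 1.4 [ 0.039 -0.008  0.008  0.002  0.    -0.   ]
(array([-0.08, -0.  ,  0.  ]), array([-384.6,   -0.7, -109. ]))
```

View pics/w1.png

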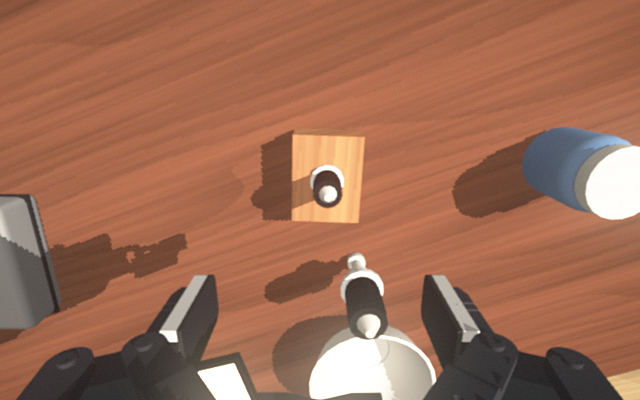

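Wrist view 1 shows the stand's nozzle with its spout tip at (328,196) and flange around (326,177). The larger nozzle is at (366,300) and well clear. I'll triangulate the small one.

Run:
```python
from h import *
p,d,K=load('w1'); W=world(K,d)
c=p[120:240,270:390,::-1]; cv2.imwrite('pics/w1z.png',cv2.resize(c,None,fx=5,fy=5,interpolation=cv2.INTER_CUBIC))
for v in range(160,212,4): print(v,W[v,327].round(4),p[v,327])
# stand top: wood-coloured plane
z=W[...,2]; m=(abs(W[...,0]-.53)<.07)&(abs(W[...,1]-.19)<.07)
hs=z[m&(z>.04)&(z<.06)]; print('stand top med',np.median(hs))
hsv=cv2.cvtColor(p,cv2.COLOR_RGB2HSV)
dark=(p.max(2)<70)&m&(z>.055); print('dark',dark.sum(), W[dark].mean(0), np.ptp(W[dark],axis=0), z[dark].min(), z[dark].max())
sm=(m&(z>.045)).astype(np.uint8); pts=W[(m&(z>.045)&(z<.053))][:,:2].astype(np.float32)*1000
print('stand rect',cv2.minAreaRect(pts))
```

```text
160 [0.505  0.202  0.0501] [247 185 126]
164 [0.5087 0.2007 0.0506] [238 196 161]
168 [0.5111 0.1997 0.0569] [255 255 255]
172 [0.5122 0.1991 0.0678] [80 54 41]
176 [0.5121 0.1988 0.0825] [88 64 54]
180 [0.5119 0.1986 0.0966] [90 64 55]
184 [0.5155 0.1973 0.0963] [93 72 64]
188 [0.5181 0.1963 0.0991] [251 247 236]
192 [0.5203 0.1954 0.1032] [252 248 239]
196 [0.5228 0.1945 0.1064] [255 255 253]
200 [0.5263 0.1932 0.1061] [255 255 255]
204 [0.5328 0.1911 0.097 ] [85 64 57]
208 [0.5525 0.185  0.0512] [220 149 104]
stand top med 0.05080402032511218
dark 16811 [0.50092594 0.19813514 0.32191621] [0.06205046 0.13374979 0.06841505] 0.27386575974243854 0.3422808102939534
stand rect ((524.5338134765625, 194.64012145996094), (70.0503158569336, 90.66996002197266), 67.92109680175781)
```

View pics/w1z.png

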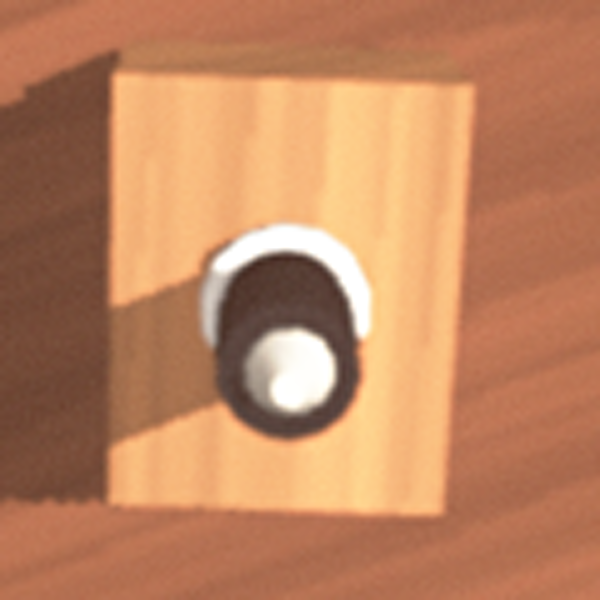

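step_arm(rows=[[[0, 0, 0], [-385, -1, -109], 0], [[0, 0, 0], [-385, -1, -109], 0], [[0, 0, 0], [-385, -1, -109], 0], [[0, 0, 0], [-385, -1, -109], 0], [[0, 0, 0], [-385, -1, -109], 0], [[0, 0, 0], [-385, -1, -109], 0], [[0, 0, 0], [-385, -1, -109], 0], [[0, 0, 0], [-385, -1, -109], 0], [[0, 0, 0], [-385, -1, -109], 0], [[0, 0, 0], [-385, -1, -109], 0]])

```text
time: 2.28
eef_pos: [0.4803, -0.2083, 0.2608]
tcp_rot: [0.579, 0.406, -0.406, -0.579]
contact_force: [1.1, 1.8, -0.2]
opening: 0.999
```

step_arm(rows=[[[0, 0, 0], [0, 0, 0], 0.3], [[0, 0, 0], [0, 0, 0], 0.4], [[0, 0, 0], [0, 0, 0], 0.5], [[0, 0, 0], [0, 0, 0], 0.5]])

```text
time: 2.62
eef_pos: [0.4808, -0.2048, 0.2607]
tcp_rot: [-0.578, -0.406, 0.406, 0.579]
contact_force: [-0.9, -0.2, -0.6]
opening: 0.503
```

Run:
```python
from h import *
print(pose()[0],pose()[2]['time'],pose()[2]['dq'].round(3),pose()[2]['opening'])
p,d,K=snap('wrist','w2')
c=p[80:280,220:420,::-1]; cv2.imwrite('pics/w2z.png',cv2.resize(c,None,fx=3,fy=3,interpolation=cv2.INTER_CUBIC))
```

```text
[ 0.4808456  -0.2048405   0.26070704] 2.6167 [ 0.001 -0.004  0.    -0.004 -0.    -0.002] 0.5029695361001235
```

View pics/w2.png

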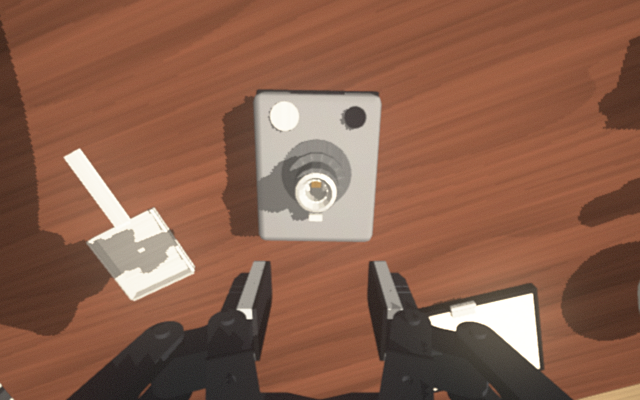

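View pics/w2z.png

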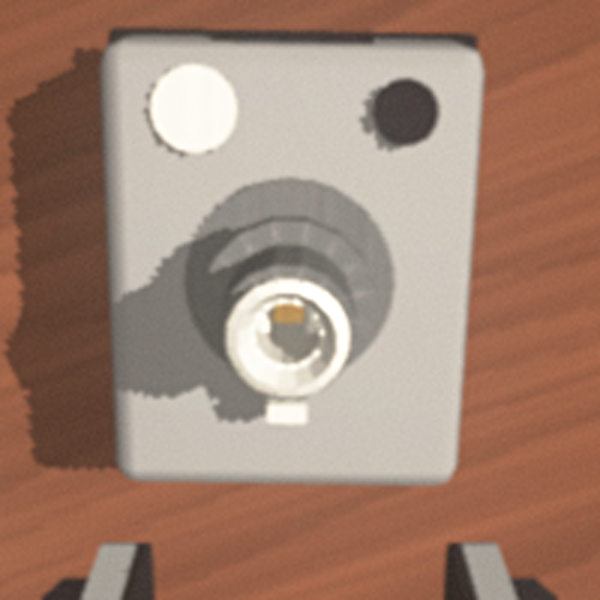

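Run:
```python
from h import *
p,d,K=load('w2'); W=world(K,d); P=np.array([0.4808456,-0.2048405,0.26070704]); R=down(70)
print('mouth outer',ray(K,316.2,192.3,.124),'inner',ray(K,316,191.2,.124))
for (u,v) in [(316,175),(316,178),(308,180),(305,192),(316,205),(328,192),(316,217)]: print(u,v,W[v,u].round(4))
z=W[...,2]; near=(np.hypot(W[...,0]-.483,W[...,1]+.208)<.03)
m=near&(z>.119)&(z<.13); print('ring pts',m.sum(),cv2.minEnclosingCircle(W[m][:,:2].astype(np.float32)*1000),np.median(z[m]))
m=near&(z>.08)&(z<.095); print('rim',m.sum(),np.percentile(z[m],[5,50,95]))
box=(np.hypot(W[...,0]-.483,W[...,1]+.208)<.12)&(z>.055)&(z<.068)
print('pump rect',cv2.minAreaRect(W[box][:,:2].astype(np.float32)*1000), np.median(z[box]))
# fingers in tool coordinates
T=(W-P)@R*1000
for v in range(256,300,6):
    row=[(u,T[v,u].round(1).tolist()) for u in (262,266,268,270,272,369,372,376,380) if T[v,u,1]<60 and d[v,u]>0]; print(v,row)
```

```text
mouth outer [ 0.48298622 -0.20798638  0.124     ] inner [ 0.48204958 -0.20781879  0.124     ]
316 175 [ 0.4691 -0.2031  0.1245]
316 178 [ 0.4716 -0.204   0.124 ]
308 180 [ 0.4712 -0.2108  0.1231]
305 192 [ 0.4821 -0.2177  0.1155]
316 205 [ 0.4945 -0.2124  0.1203]
328 192 [ 0.4876 -0.1993  0.1189]
316 217 [ 0.5164 -0.2206  0.0882]
ring pts 808 ((483.28704833984375, -208.55580139160156), 16.721342086791992) 0.12365784122630857
rim 1010 [0.08645116 0.09081653 0.09305555]
pump rect ((481.83746337890625, -208.05487060546875), (119.82183074951172, 149.6979217529297), 69.18003845214844) 0.06274678379789128
256 []
262 [(262, [-24.1, -7.4, 11.5]), (266, [-22.4, -7.5, 11.6]), (268, [-21.6, -7.2, 11.4]), (270, [-21.2, -4.1, 9.7]), (369, [21.8, -3.8, 9.7]), (372, [22.5, -7.5, 11.7]), (376, [24.1, -7.7, 11.8]), (380, [25.9, -7.4, 11.7])]
268 [(262, [-23.5, -11.9, 11.2]), (266, [-21.8, -11.6, 11.0]), (268, [-21.1, -10.9, 10.6]), (270, [-21.2, -4.8, 7.2]), (369, [21.8, -4.4, 7.1]), (372, [21.8, -12.2, 11.5]), (376, [23.5, -12.1, 11.4]), (380, [24.9, -13.0, 12.0])]
274 [(262, [-22.6, -17.2, 11.5]), 
[... 457 characters left out ...]
6, [-21.1, -18.2, 6.6]), (268, [-21.2, -12.9, 3.3]), (270, [-21.2, -7.7, -0.0]), (369, [21.8, -7.1, -0.3]), (372, [21.7, -15.4, 5.0]), (376, [21.7, -24.3, 10.6]), (380, [22.8, -26.2, 11.8])]
292 [(262, [-21.4, -26.4, 9.2]), (266, [-21.1, -19.3, 4.6]), (268, [-21.2, -13.4, 0.7]), (270, [-21.0, -9.7, -1.7]), (272, [-21.0, -3.5, -5.7]), (369, [21.7, -8.9, -2.1]), (372, [21.8, -15.5, 2.2]), (376, [21.7, -25.3, 8.6]), (380, [22.2, -30.4, 11.9])]
298 [(262, [-21.2, -27.9, 7.6]), (266, [-21.2, -19.3, 1.8]), (268, [-21.0, -15.8, -0.6]), (270, [-21.0, -10.3, -4.3]), (272, [-21.1, -4.1, -8.4]), (369, [21.7, -9.8, -4.5]), (372, [21.7, -17.2, 0.5]), (376, [21.6, -26.4, 6.7]), (380, [21.6, -33.8, 11.7])]
```

Run:
```python
from h import *
R=down(70); print(rel(np.array([.483,-.208,.16])-.0003*R[:,0],R))
```

```text
(array([-0.01,  0.16,  0.02]), array([ -2.4, 100.8,  -3.1]))
```

step_arm(rows=[[[0, 0, 0], [-2.4, 25, -3.1], 0.5], [[0, 0, 0], [-2.4, 50, -3.1], 0.5], [[0, 0, 0], [-2.4, 75, -3.1], 0.5], [[0, 0, 0], [-2.4, 100, -3.1], 0.5], [[0, 0, 0], [-2.4, 100, -3.1], 0.5], [[0, 0, 0], [-2.4, 100, -3.1], 0.5]])

```text
time: 3.17
eef_pos: [0.482, -0.2086, 0.1598]
tcp_rot: [-0.578, -0.406, 0.406, 0.58]
contact_force: [-0.4, 0.5, 0.4]
opening: 0.496
```

Run:
```python
from h import *
R=down(70); print(rel(np.array([.483,-.208,.095])-.0003*R[:,0],R))
p,d,K=snap('wrist','w3'); P,Rm,s=pose(); print(P,s['opening'],s['contact_force'])
W=world(K,d); z=W[...,2]; m=(np.hypot(W[...,0]-.483,W[...,1]+.208)<.03)&(z>.119)&(z<.13)
v,u=np.nonzero(m); print(u.min(),u.max(),v.min(),v.max(),cv2.minEnclosingCircle(W[m][:,:2].astype(np.float32)*1000))
```

```text
(array([-0.19,  0.09,  0.06]), array([ 0.5, 64.8, -0.9]))
[ 0.48309272 -0.20956221  0.16167239] 0.49701162070329385 [ 0.81540012 -0.39983465  0.77149918]
290 349 217 271 ((483.25213623046875, -208.89407348632812), 17.110017776489258)
```

View pics/w3.png

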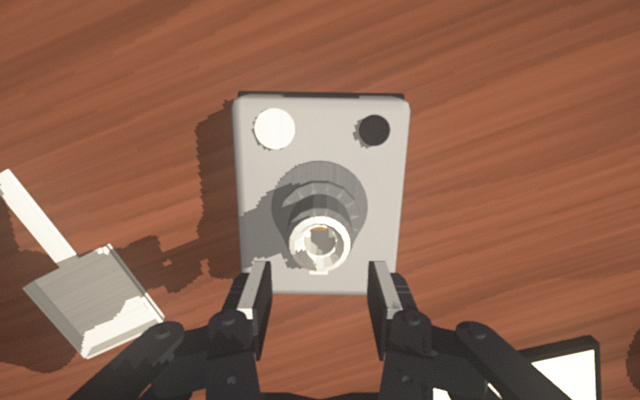

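Wrist 3: coupler mouth is at (320,244), centred between the pads (271 and 369). Going down.

step_arm(rows=[[[0, 0, 0], [0, 20, -0.5], 0.5], [[0, 0, 0], [0, 40, -0.5], 0.5], [[0, 0, 0], [0, 55, -0.5], 0.5], [[0, 0, 0], [0, 65, -0.5], 0.5], [[0, 0, 0], [0, 65, -0.5], 0.5], [[0, 0, 0], [0, 65, -0.5], 0.5]])

```text
time: 3.72
eef_pos: [0.4838, -0.2107, 0.0972]
tcp_rot: [0.58, 0.406, -0.405, -0.579]
contact_force: [-0.5, 0.6, 1.0]
opening: 0.497
```

step_arm(rows=[[[0, 0, 0], [0, 2, 0], 0.5], [[0, 0, 0], [0, 4, 0], 0.5], [[0, 0, 0], [0, 6, 0], 0.5], [[0, 0, 0], [0, 8, 0], 0.5], [[0, 0, 0], [0, 10, 0], 0.5], [[0, 0, 0], [0, 11, 0], 0.5], [[0, 0, 0], [0, 12, 0], 0.5], [[0, 0, 0], [0, 12, 0], 0.5]])

```text
time: 4.38
eef_pos: [0.4835, -0.2107, 0.0857]
tcp_rot: [-0.579, -0.406, 0.406, 0.579]
contact_force: [-2.6, 1.8, 8.7]
opening: 0.503
```

step_arm(rows=[[[0, 0, 0], [0, 1, 0], 0.5], [[0, 0, 0], [0, 2, 0], 0.5], [[0, 0, 0], [0, 3, 0], 0.5], [[0, 0, 0], [0, 4, 0], 0.5], [[0, 0, 0], [0, 5, 0], 0.5], [[0, 0, 0], [0, 6, 0], 0.5], [[0, 0, 0], [0, 6, 0], 0.5]])

```text
time: 4.97
eef_pos: [0.4837, -0.2108, 0.0808]
tcp_rot: [0.579, 0.406, -0.406, -0.579]
contact_force: [-4.3, 2.8, 11.7]
opening: 0.503
```

Run:
```python
from h import *
p,d,K=snap('wrist','w4'); P,Rm,s=pose(); print(P,s['opening'],s['contact_force'],s['wrist_torque'])
snap('scene','s4'); W=world(K,d)
p2=cv2.imread('pics/s4.png')[150:240,190:290]; cv2.imwrite('pics/s4z.png',cv2.resize(p2,None,fx=6,fy=6,interpolation=cv2.INTER_CUBIC))
```

```text
[ 0.4836641  -0.2107906   0.08050369] 0.4969252605626075 [-4.61520474  1.92408712 11.09529564] [0.5021966  0.6353246  0.02708698]
```

View pics/w4.png

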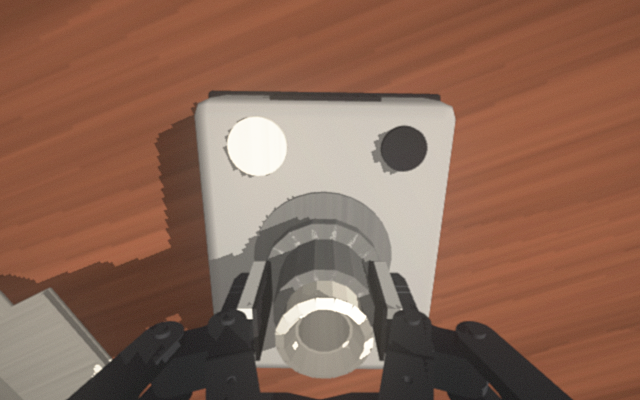

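View pics/s4z.png

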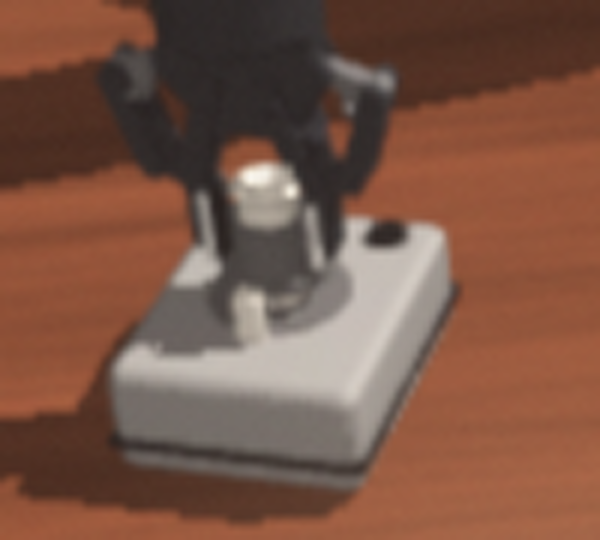

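step_arm(rows=[[[0, 0, 0], [0.5, 1, 0], 0.5], [[0, 0, 0], [1, 2, 0], 0.5], [[0, 0, 0], [1.5, 3, 0], 0.5], [[0, 0, 0], [1.5, 4, 0], 0.5], [[0, 0, 0], [1.5, 5, 0], 0.5], [[0, 0, 0], [1.5, 5, 0], 0.5]])

```text
time: 5.57
eef_pos: [0.4839, -0.2107, 0.0756]
tcp_rot: [0.58, 0.405, -0.407, -0.578]
contact_force: [-6.8, -0.9, 13.1]
opening: 0.496
```

step_arm(rows=[[[0, 0, 0], [0, 1, 0], 0.5], [[0, 0, 0], [0, 2, 0], 0.5], [[0, 0, 0], [0, 2, 0], 0.5], [[0, 0, 0], [0, 2, 0], 0.5]])

```text
time: 5.9
eef_pos: [0.4839, -0.2108, 0.0755]
tcp_rot: [0.579, 0.405, -0.407, -0.579]
contact_force: [-11.0, 0.6, 21.8]
opening: 0.5
```

step_arm(rows=[[[0, 0, 0], [0, 1, 0], 0.5], [[0, 0, 0], [0, 1.5, 0], 0.5], [[0, 0, 0], [0, 1.5, 0], 0.5], [[0, 0, 0], [0, 1.5, 0], 0.5], [[0, 0, 0], [0, 1.5, 0], 0.5], [[0, 0, 0], [0, 1.5, 0], 0.5], [[0, 0, 0], [0, 1.5, 0], 0.5], [[0, 0, 0], [0, 1.5, 0], 0.5]])

```text
time: 6.57
eef_pos: [0.484, -0.2108, 0.0754]
tcp_rot: [0.579, 0.405, -0.407, -0.579]
contact_force: [-14.5, 3.7, 30.5]
opening: 0.501
```

Run:
```python
from h import *
p,d,K=snap('wrist','w5'); P,Rm,s=pose(); print(P,s['opening'],s['contact_force'],s['wrist_torque'])
snap('scene','s5'); W=world(K,d)
for v in range(205,260,5): print(v,W[v,322].round(4))
p2=cv2.imread('pics/s5.png')[150:240,190:290]; cv2.imwrite('pics/s5z.png',cv2.resize(p2,None,fx=6,fy=6,interpolation=cv2.INTER_CUBIC))
```

```text
[ 0.48395565 -0.2107907   0.07540578] 0.4963384338509136 [-13.16144443   3.28702018  29.21304852] [0.66213269 2.34962372 0.06956252]
205 [ 0.4554 -0.199   0.0651]
210 [ 0.4578 -0.1998  0.0648]
215 [ 0.4596 -0.2005  0.066 ]
220 [ 0.4586 -0.2002  0.0748]
225 [ 0.459  -0.2003  0.0792]
230 [ 0.4612 -0.2011  0.0792]
235 [ 0.464  -0.2021  0.0776]
240 [ 0.4656 -0.2027  0.079 ]
245 [ 0.4653 -0.2026  0.0845]
250 [ 0.4654 -0.2027  0.0888]
255 [ 0.4652 -0.2026  0.0936]
```

View pics/w5.png

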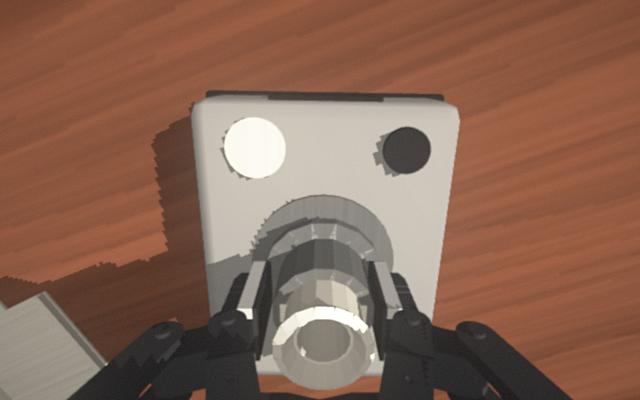

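View pics/s5z.png

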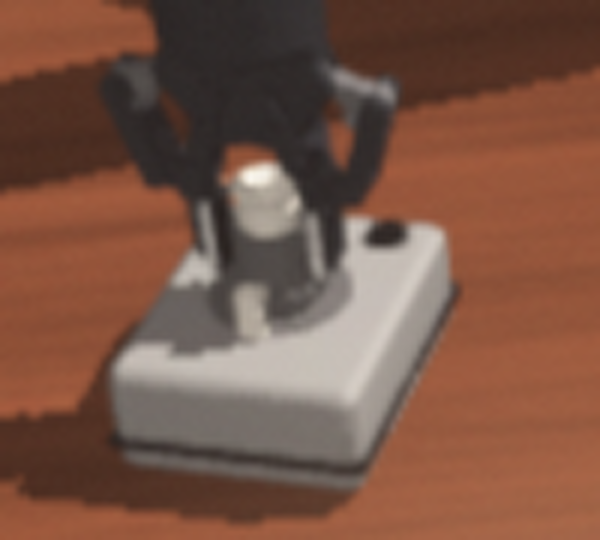

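Rim is at the bottom stop (78 mm) and has been held there over 0.6 s. Releasing upward.

step_arm(rows=[[[0, 0, 0], [0, -3, 0], 0.47], [[0, 0, 0], [0, -6, 0], 0.45], [[0, 0, 0], [0, -12, 0], 0.45], [[0, 0, 0], [0, -25, 0], 0.45], [[0, 0, 0], [0, -50, 0], 0.45], [[0, 0, 0], [0, -80, 0], 0.45], [[0, 0, 0], [0, -100, 0], 0.3], [[0, 0, 0], [0, -100, 0], 0.3]])

```text
time: 7.33
eef_pos: [0.4861, -0.2104, 0.1745]
tcp_rot: [0.582, 0.407, -0.404, -0.576]
contact_force: [0.3, 0.2, 0.0]
opening: 0.7
```

Run:
```python
from h import *
p,d,K=snap('wrist','w6'); P,Rm,s=pose(); print(P,s['opening'],s['contact_force'],s['time'])
W=world(K,d); z=W[...,2]; r=np.hypot(W[...,0]-.483,W[...,1]+.208)
m=(r>.0205)&(r<.0255)&(z>.07)&(z<.1); print('ledge',m.sum(),np.percentile(z[m],[10,50,90]))
m=(r<.03)&(z>.119)&(z<.13); print(cv2.minEnclosingCircle(W[m][:,:2].astype(np.float32)*1000))
c=p[140:300,240:400,::-1]; cv2.imwrite('pics/w6z.png',cv2.resize(c,None,fx=3.7,fy=3.7,interpolation=cv2.INTER_CUBIC))
m=(r<.0165)&(z<.115)&(z>.05); print('bore',m.sum(),np.percentile(z[m],[1,10,50]))
```

```text
[ 0.48496668 -0.20973756  0.17195784] 0.7002259316874022 [ 0.82218208 -0.38673926 -0.12793558] 7.3833
ledge 940 [0.07961948 0.0805189  0.08144046]
((483.4833984375, -208.72743225097656), 17.013545989990234)
bore 1033 [0.08220365 0.09076419 0.1062647 ]
```

View pics/w6z.png

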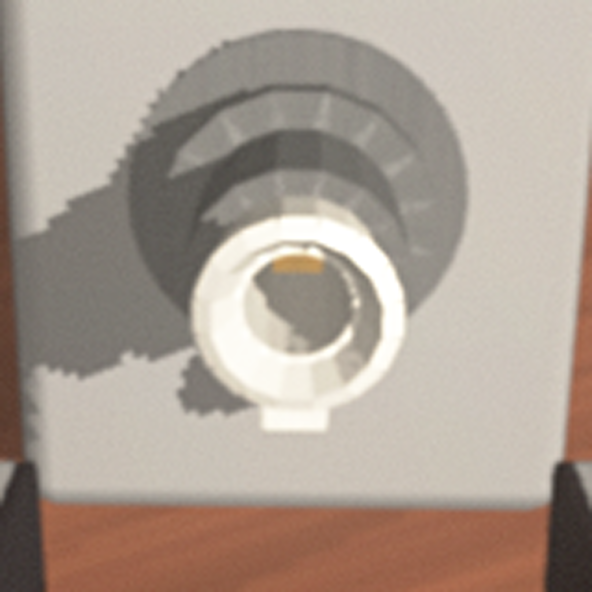

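Run:
```python
from h import *
p,d,K=load('w1'); print('grip top',ray(K,327.5,193.8,.096)); print('spout',ray(K,327.7,197.5,.1065))
W=world(K,d); z=W[...,2]; r=np.hypot(W[...,0]-.5245,W[...,1]-.1946)
for lo,hi in [(.0905,.099),(.101,.11)]:
    m=(r<.03)&(z>lo)&(z<hi); print(lo,m.sum(),cv2.minEnclosingCircle(W[m][:,:2].astype(np.float32)*1000),z[m].max())
_,_,K0=load('top0'); g=lambda u,v:(220+u/3.4,180+v/3.4)
print('top: grip',ray(K0,*g(102,215),.096))
# triangulate spout tip: top (98,213)z & wrist
def tri(A):
    M=np.zeros((3,3));b=np.zeros(3)
    for K,u,v in A:
        o=-K['R'].T@K['t']; r=K['R'].T@np.array([(u-K['K'][0,2])/K['K'][0,0],(v-K['K'][1,2])/K['K'][1,1],1]); r/=np.linalg.norm(r)
        Q=np.eye(3)-np.outer(r,r); M+=Q; b+=Q@o
    return np.linalg.solve(M,b)
_,_,Ks=load('scene0')
print('tri spout',tri([(K,327.7,197.5),(Ks,190+647/3.4,160+68/3.4)]), tri([(K,327.7,197.5),(K0,*g(99,214))]))
print('tri mouth',tri([(load('w2')[2],316.2,192.3),(Ks,190+152/3.4,160+69/3.4)]))
print(rel([.49,-.0,.22],down(70)))
```

```text
grip top [0.52425397 0.19463717 0.096     ]
spout [0.52423569 0.19458533 0.1065    ]
0.0905 515 ((523.9723510742188, 194.65072631835938), 13.559473991394043) 0.09899945522967071
0.101 128 ((523.6788330078125, 195.12635803222656), 6.418858051300049) 0.10818547756664619
top: grip [0.52448107 0.19031948 0.096     ]
tri spout [0.52480472 0.19447201 0.10476218] [0.52592809 0.19315155 0.09947238]
tri mouth [ 0.48298424 -0.20751114  0.1239797 ]
(array([ 0.3 ,  0.  , -0.06]), array([198.8, -48.6,  66.7]))
```

Run:
```python
from h import *
print(rel([.5242,.1947,.17],down(70)))
```

```text
(array([ 0.3 ,  0.  , -0.06]), array([393.5,   1. , 101.5]))
```

step_arm(rows=[[[0, 0, 0], [39, 0, 10], 0.1], [[0, 0, 0], [78, 0, 20], 0], [[0, 0, 0], [117, 0, 30], 0], [[0, 0, 0], [157, 0, 40], 0], [[0, 0, 0], [196, 0, 51], 0], [[0, 0, 0], [236, 0, 61], 0], [[0, 0, 0], [275, 0, 71], 0], [[0, 0, 0], [315, 0, 81], 0], [[0, 0, 0], [354, 0, 91], 0], [[0, 0, 0], [393, 0, 101], 0]])

```text
time: 8.22
eef_pos: [0.5216, 0.1968, 0.1671]
tcp_rot: [-0.579, -0.404, 0.407, 0.58]
contact_force: [0.6, -0.3, -0.3]
opening: 0.997
```

step_arm(rows=[[[0, 0, 0], [0, 0, 0], 0], [[0, 0, 0], [0, 0, 0], 0], [[0, 0, 0], [0, 0, 0], 0], [[0, 0, 0], [0, 0, 0], 0]])

```text
time: 8.55
eef_pos: [0.5225, 0.1938, 0.1681]
tcp_rot: [-0.579, -0.404, 0.406, 0.58]
contact_force: [-0.6, -0.2, -0.2]
opening: 0.998
```

Run:
```python
from h import *
p,d,K=snap('wrist','w7'); P,Rm,s=pose(); print(P,s['opening'],s['time'],s['dq'].round(3))
W=world(K,d); z=W[...,2]; r=np.hypot(W[...,0]-.5245,W[...,1]-.1946)
for lo,hi in [(.0905,.099),(.101,.11)]:
    m=(r<.03)&(z>lo)&(z<hi); print(lo,m.sum(),cv2.minEnclosingCircle(W[m][:,:2].astype(np.float32)*1000),z[m].max())
print(rel([.5242,.1947,.06],down(70)))
```

```text
[0.52271862 0.19357228 0.16849432] 0.9970424148258105 8.6 [-0.006 -0.007 -0.004 -0.     0.001  0.   ]
0.0905 997 ((524.0670776367188, 194.6244659423828), 13.636494636535645) 0.09897619409063121
0.101 243 ((523.9756469726562, 194.9032745361328), 6.0540971755981445) 0.10855172118997751
(array([-0.08, -0.11, -0.06]), array([  1.7, 108.5,  -1.2]))
```

View pics/w7.png

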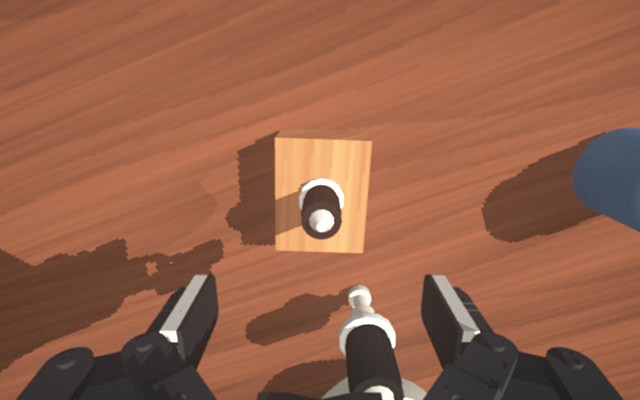

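Wrist 7: small nozzle at (321,222), centred between the fingers; the large one at (370,350) is 12 cm away and clear.

step_arm(rows=[[[0, 0, 0], [1.7, 30, -1.2], 0], [[0, 0, 0], [1.7, 60, -1.2], 0], [[0, 0, 0], [1.7, 85, -1.2], 0], [[0, 0, 0], [1.7, 100, -1.2], 0], [[0, 0, 0], [1.7, 108, -1.2], 0], [[0, 0, 0], [1.7, 108, -1.2], 0], [[0, 0, 0], [1.7, 108, -1.2], 0], [[0, 0, 0], [1.7, 108, -1.2], 0]])

```text
time: 9.27
eef_pos: [0.5261, 0.1958, 0.063]
tcp_rot: [0.58, 0.406, -0.404, -0.579]
contact_force: [0.2, 0.3, 1.6]
opening: 1.002
```

step_arm(newtons=50, rows=[[[0, 0, 0], [0, 0, 0], 0.3], [[0, 0, 0], [0, 0, 0], 0.5], [[0, 0, 0], [0, 0, 0], 0.6], [[0, 0, 0], [0, 0, 0], 0.65], [[0, 0, 0], [0, 0, 0], 0.7], [[0, 0, 0], [0, 0, 0], 0.8], [[0, 0, 0], [0, 0, 0], 0.9], [[0, 0, 0], [0, 0, 0], 1], [[0, 0, 0], [0, 0, 0], 1]])

```text
time: 10.02
eef_pos: [0.5251, 0.196, 0.0619]
tcp_rot: [0.579, 0.406, -0.405, -0.579]
contact_force: [-1.1, -0.9, 4.8]
opening: 0.288
```

Run:
```python
from h import *
p,d,K=snap('wrist','w8'); P,Rm,s=pose(); print(P,s['opening'],s['time'],s['contact_force'])
```

```text
[0.52507401 0.19601067 0.06190344] 0.29211006381273524 10.0667 [-1.95886012 -1.07797202  5.76975243]
```

View pics/w8.png

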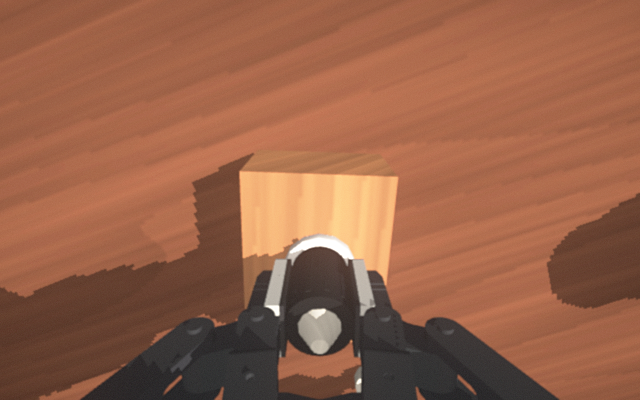

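Gripped at opening 0.29 (about 25 mm), on the grip above the flange. Lifting.

step_arm(rows=[[[0, 0, 0], [0, -5, 0], 1], [[0, 0, 0], [0, -15, 0], 1], [[0, 0, 0], [0, -30, 0], 1], [[0, 0, 0], [0, -50, 0], 1], [[0, 0, 0], [0, -75, 0], 1], [[0, 0, 0], [0, -100, 0], 1], [[0, 0, 0], [0, -125, 0], 1], [[0, 0, 0], [0, -150, 0], 1], [[0, 0, 0], [0, -150, 0], 1], [[0, 0, 0], [0, -150, 0], 1]])

```text
time: 10.9
eef_pos: [0.5256, 0.1963, 0.2133]
tcp_rot: [0.58, 0.407, -0.404, -0.579]
contact_force: [-0.2, 0.3, -1.8]
opening: 0.289
```

Run:
```python
from h import *
p,d,K=snap('wrist','w9'); P,Rm,s=pose(); print(P,s['opening'],s['time'],s['contact_force'],s['dq'].round(3))
print(rel([.4833,-.2085,.215],down(70)))
np.savez('w9p.npz',P=P,R=Rm)
snap('scene','s9')
p2=cv2.imread('pics/s9.png')[90:240,330:450]; cv2.imwrite('pics/s9z.png',cv2.resize(p2,None,fx=4,fy=4,interpolation=cv2.INTER_CUBIC))
```

```text
[0.52445796 0.19605882 0.21111528] 0.2914492514593564 10.95 [-0.50909924 -0.23098407 -1.98699795] [-0.003  0.028  0.037 -0.003  0.003  0.   ]
(array([-0.01, -0.  ,  0.01]), array([-394.2,   -3.9,  -99.7]))
```

View pics/w9.png

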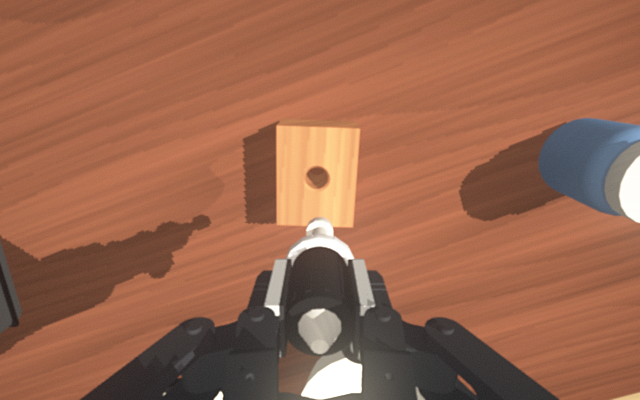

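View pics/s9z.png

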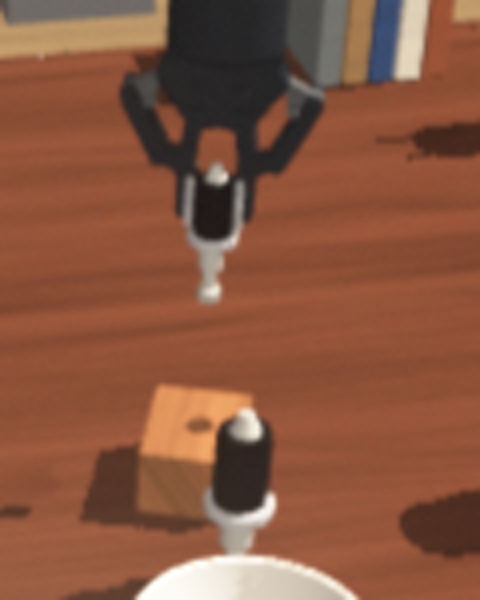

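Run:
```python
from h import *
p,d,K=load('w9'); q=np.load('w9p.npz'); W=world(K,d); T=(W-q['P'])@down(70)*1000
for v in (216,219,222,225,228,231,234,238,242,246,250,256,262,268,280,290,300,310,320,330,340,346,350): print(v,T[v,320].round(1),p[v,320])
# nose tip: x-extents
for v in (220,225,230):
    us=[u for u in range(290,350) if -10<T[v,u,2]<40 and T[v,u,1]>20 and T[v,u,1]<80]; print(v,us[0],us[-1],T[v,us].mean(0))
for lo,hi in [(-42,-33.5),(-60,-44)]:
    m=(T[...,1]>lo)&(T[...,1]<hi)&(abs(T[...,0])<13.5)&(abs(T[...,2])<16); v,u=np.nonzero(m)
    if m.any(): print(lo,m.sum(),u.min(),u.max(),v.min(),v.max(),cv2.minEnclosingCircle(T[m][:,[0,2]].astype(np.float32)))
```

```text
216 [  1.9 159.  -35. ] [251 194 141]
219 [ 1.4 50.6  5.9] [210 194 176]
222 [ 1.3 46.   5.9] [255 255 253]
225 [ 1.4 46.8  3.7] [255 255 252]
228 [ 1.3 43.9  3.1] [222 209 191]
231 [ 1.3 39.2  3.3] [223 210 191]
234 [ 1.2  7.6 15.8] [207 194 184]
238 [ 1.2  3.3 15.8] [255 255 254]
242 [ 1.2  3.4 13.8] [255 255 254]
246 [ 1.2  2.7 12.1] [199 186 175]
250 [ 1.1 -2.  12.5] [82 66 59]
256 [ 1.1 -7.7 12.5] [83 68 61]
262 [  1.1 -13.1  12.6] [77 65 57]
268 [  1.1 -18.3  12.7] [77 66 62]
280 [  1.  -26.2  12.1] [67 60 56]
290 [  1.  -32.3  11.7] [64 58 55]
300 [  1.  -37.6  11.1] [75 69 64]
310 [  1.  -37.4   6.8] [254 250 240]
320 [  1.  -40.5   4.9] [183 173 160]
330 [  1.  -44.1   3.7] [185 175 162]
340 [  1.  -46.9   1.8] [203 193 177]
346 [   0.5 -145.2   85.1] [208 197 181]
350 [  1.  -46.9  -2.2] [208 197 181]
220 311 328 [ 1.0731949  48.87233806  5.99041124]
225 307 332 [ 1.06923848 46.90050292  3.6810949 ]
230 306 332 [ 0.77337625 43.93168379  1.84389546]
-42 3543 278 356 289 357 ((0.04907289892435074, 0.08332328498363495), 17.480758666992188)
-60 686 271 332 316 392 ((-8.153352737426758, 0.28201931715011597), 13.337812423706055)
```

step_arm(rows=[[[0, 0, 0], [-35, 0, -9], 1], [[0, 0, 0], [-75, 0, -19], 1], [[0, 0, 0], [-115, 0, -29], 1], [[0, 0, 0], [-155, 0, -39], 1], [[0, 0, 0], [-195, 0, -49], 1], [[0, 0, 0], [-235, 0, -59], 1], [[0, 0, 0], [-275, 0, -69], 1], [[0, 0, 0], [-315, 0, -80], 1], [[0, 0, 0], [-355, 0, -90], 1], [[0, 0, 0], [-394, 0, -100], 1]])

```text
time: 11.83
eef_pos: [0.4823, -0.2097, 0.2089]
tcp_rot: [-0.578, -0.405, 0.406, 0.581]
contact_force: [1.2, 0.2, -1.4]
opening: 0.287
```

step_arm(rows=[[[0, 0, 0], [0, 0, 0], 1], [[0, 0, 0], [0, 0, 0], 1], [[0, 0, 0], [0, 0, 0], 1], [[0, 0, 0], [0, 0, 0], 1], [[0, 0, 0], [0, 0, 0], 1]])

```text
time: 12.25
eef_pos: [0.484, -0.2067, 0.2106]
tcp_rot: [-0.578, -0.406, 0.406, 0.579]
contact_force: [-0.2, -0.3, -1.4]
opening: 0.292
```

Run:
```python
from h import *
p,d,K=snap('wrist','w10'); P,Rm,s=pose(); print(P,s['opening'],s['time'],s['contact_force'],s['dq'].round(3))
np.savez('w10p.npz',P=P,R=Rm)
c=p[140:300,240:400,::-1]; cv2.imwrite('pics/w10z.png',cv2.resize(c,None,fx=3.7,fy=3.7,interpolation=cv2.INTER_CUBIC))
snap('scene','s10')
p2=cv2.imread('pics/s10.png')[100:240,180:300]; cv2.imwrite('pics/s10z.png',cv2.resize(p2,None,fx=4,fy=4,interpolation=cv2.INTER_CUBIC))
W=world(K,d); z=W[...,2]; r=np.hypot(W[...,0]-.4833,W[...,1]+.2085); m=(r<.02)&(z>.119)&(z<.13); print(m.sum(),cv2.minEnclosingCircle(W[m][:,:2].astype(np.float32)*1000))
m=(r>.0205)&(r<.0255)&(z>.07)&(z<.1); print('ledge',m.sum(),np.percentile(z[m],[10,50,90]))
```

```text
[ 0.48408692 -0.20688067  0.21094272] 0.28622136013595695 12.3 [ 0.48369014 -0.21046555 -0.96837355] [-0.003 -0.005 -0.006 -0.001 -0.003 -0.003]
895 ((483.12701416015625, -208.6985321044922), 16.80843734741211)
ledge 712 [0.07976607 0.08073442 0.08148297]
```

View pics/w10z.png

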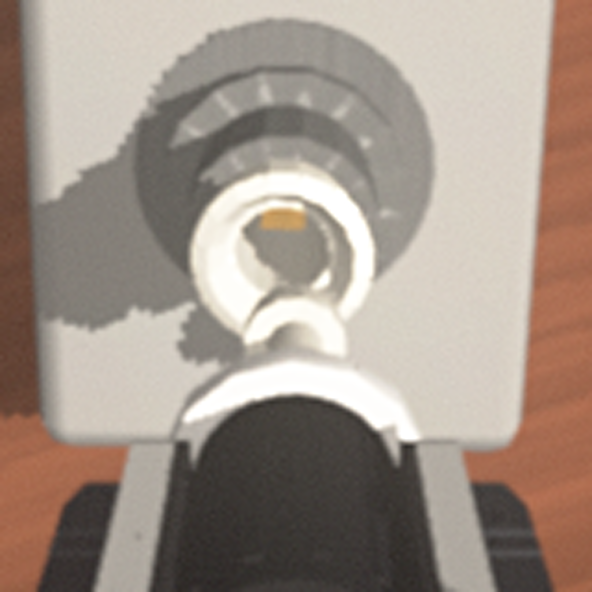

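View pics/s10z.png

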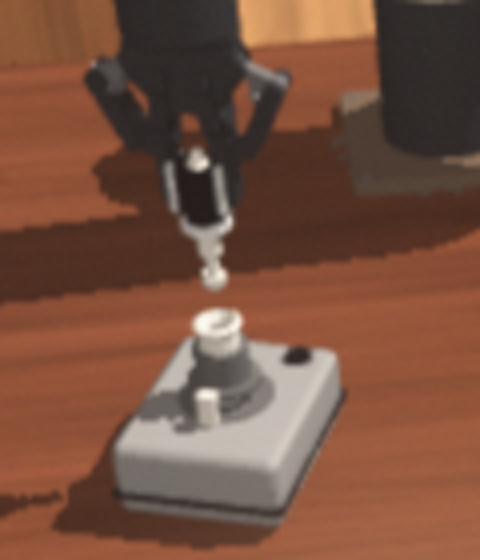

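```bash
cat >> h.py <<'E'
def camtool(K,d):
    # camera points in (exact-extrinsic) tool frame, mm
    I={'K':K['K'],'R':np.eye(3),'t':np.zeros(3)}; C=world(I,d)
    f=np.array([0,.9445,-.3285]); x=np.array([1.,0,0]); y=np.cross(f,x)
    return C@np.stack([x,y,f])*1000+np.array([.15,-143.3,85.6])
E
python3 - <<'E'
from h import *
p,d,K=load('w10'); T=camtool(K,d); W=world(K,d); z=W[...,2]
r=np.hypot(W[...,0]-.4833,W[...,1]+.2085); m=(r<.02)&(z>.119)&(z<.13)
print('mouth',cv2.minEnclosingCircle(T[m][:,[0,2]].astype(np.float32)),np.median(T[m][:,1]))
def fit(Q,R):
    from scipy.optimize import least_squares
    return least_squares(lambda c:np.hypot(Q[:,0]-c[0],Q[:,1]-c[1])-R,[0,-1]).x
def cyl(lo,hi,R,name):
    m=(T[...,1]>lo)&(T[...,1]<hi)&(abs(T[...,0])<20)&(abs(T[...,2])<22); m[:, :]&=True
    rr=np.hypot(T[...,0],T[...,2]+1); m&=abs(rr-R)<3
    if m.sum()>5: print(name,m.sum(),fit(T[m][:,[0,2]],R).round(2))
cyl(33,43,4.5,'neck'); cyl(-18,-4,13,'grip lo'); cyl(-30,-22,13,'grip hi')
for v in range(214,246,2):
    us=[u for u in range(295,345) if T[v,u,1]<62]; print(v,(us[0],us[-1],T[v,us].mean(0).round(1),T[v,320].round(1)) if us else None)
E
```

```text
mouth ((-2.182981491088867, -0.0013840534957125783), 16.809171676635742) 86.94183085853967
neck 28 [0.36 0.13]
grip lo 978 [0.22 0.29]
grip hi 771 [0.23 0.28]
214 None
216 None
218 (314, 325, array([ 0.3, 53.4,  7.5]), array([ 0.6, 52.8,  7.7]))
220 (311, 328, array([ 0.3, 50.8,  7.2]), array([ 0.6, 49.7,  7.7]))
222 (309, 330, array([ 0.3, 49.4,  6.6]), array([ 0.6, 48. ,  7.1]))
224 (308, 331, array([ 0.3, 48.8,  5.6]), array([ 0.6, 49. ,  5.5]))
226 (307, 332, array([ 0.3, 48.6,  4.4]), array([ 0.6, 47.2,  5. ]))
228 (307, 332, array([ 0.3, 47.5,  3.6]), array([ 0.6, 46.6,  4. ]))
230 (301, 332, array([ 0. , 39.3,  6. ]), array([ 0.6, 42. ,  4.8]))
232 (306, 332, array([ 0. , 44.4,  2.5]), array([ 0.6, 40. ,  4.4]))
234 (307, 332, array([ 0.3, 25.4,  9.8]), array([ 0.5,  8.4, 17.5]))
236 (306, 334, array([ 0.5,  8.9, 16.2]), array([ 0.5,  7.7, 16.7]))
238 (302, 337, array([ 0.3,  6.8, 16.2]), array([ 0.5,  5. , 17. ]))
240 (299, 340, array([ 0.3,  6.1, 15.5]), array([ 0.5,  5.4, 15.8]))
242 (297, 342, array([ 0.5,  2.5, 16.2]), array([ 0.5,  5.9, 14.6]))
244 (295, 344, array([ 0.3,  5.5, 13.8]), array([ 0.5,  5.4, 13.8]))
```

Nose axis and mouth differ by (-2.5, -0.2) mm in the tool's x/z, and the nozzle is upright. The tip is about 32 mm above the mouth. I'll correct, then lower until just above the mouth.

step_arm(rows=[[[0, 0, 0], [-2.5, 7, -0.2], 1], [[0, 0, 0], [-2.5, 14, -0.2], 1], [[0, 0, 0], [-2.5, 20, -0.2], 1], [[0, 0, 0], [-2.5, 24, -0.2], 1], [[0, 0, 0], [-2.5, 24, -0.2], 1], [[0, 0, 0], [-2.5, 24, -0.2], 1], [[0, 0, 0], [-2.5, 24, -0.2], 1], [[0, 0, 0], [-2.5, 24, -0.2], 1]])

```text
time: 13.02
eef_pos: [0.4836, -0.2111, 0.1878]
tcp_rot: [0.58, 0.406, -0.405, -0.579]
contact_force: [-0.1, 0.3, -0.9]
opening: 0.29
```

Run:
```python
from h import *
p,d,K=snap('wrist','w11'); P,Rm,s=pose(); print(P,s['time'],s['contact_force'],s['dq'].round(3))
c=p[140:300,240:400,::-1]; cv2.imwrite('pics/w11z.png',cv2.resize(c,None,fx=3.7,fy=3.7,interpolation=cv2.INTER_CUBIC))
T=camtool(K,d); r=np.hypot(T[...,0],T[...,2])
m=(r<19)&(T[...,1]>58)&(T[...,1]<67); print(m.sum(),cv2.minEnclosingCircle(T[m][:,[0,2]].astype(np.float32)),np.median(T[m][:,1]))
Q=T[m]; print('x ext',Q[:,0].min(),Q[:,0].max(),'z max',Q[:,2].max())
```

```text
[ 0.48356197 -0.21104734  0.18782825] 13.0667 [-0.04633058 -0.09752914 -1.24090843] [-0.     0.     0.001 -0.001  0.002  0.002]
853 ((2.1671440601348877, 1.1614129543304443), 16.85318946838379) 63.750254420330066
x ext -14.388343261930284 18.778797028438007 z max 17.78626159952546
```

View pics/w11z.png

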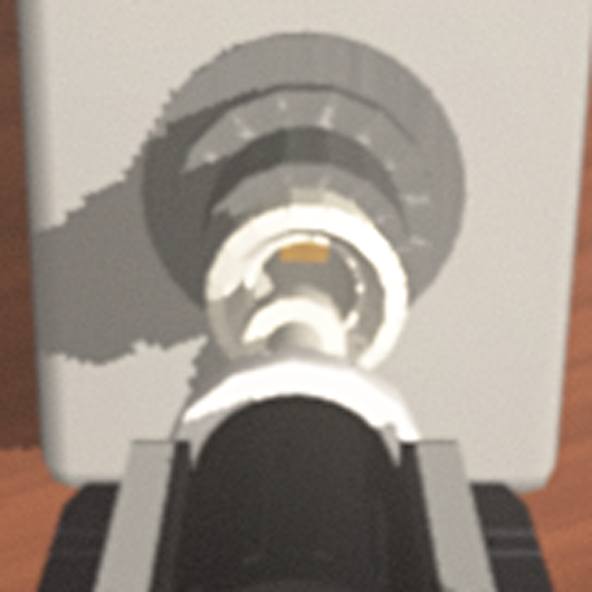

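Overshot: the mouth now sits at (+2.2, +1.2) against the nose at (0.3, 0.2). Correcting.

step_arm(rows=[[[0, 0, 0], [1.9, 0, 0.9], 1], [[0, 0, 0], [1.9, 0, 0.9], 1], [[0, 0, 0], [1.9, 0, 0.9], 1], [[0, 0, 0], [1.9, 0, 0.9], 1]])

```text
time: 13.4
eef_pos: [0.4832, -0.2087, 0.1875]
tcp_rot: [0.579, 0.406, -0.406, -0.579]
contact_force: [-0.6, -0.8, -1.5]
opening: 0.291
```

```bash
cat > chk.py <<'E'
from h import *
import sys
t=sys.argv[1]; y0=float(sys.argv[2])
p,d,K=snap('wrist',t); P,Rm,s=pose(); print(P,s['time'],s['contact_force'])
T=camtool(K,d); r=np.hypot(T[...,0],T[...,2])
m=(r<20)&(T[...,1]>y0-6)&(T[...,1]<y0+3); print(m.sum(),cv2.minEnclosingCircle(T[m][:,[0,2]].astype(np.float32)),np.median(T[m][:,1]))
W=world(K,d); z=W[...,2]; r=np.hypot(W[...,0]-.4833,W[...,1]+.2085)
m=(r>.0205)&(r<.0255)&(z>.07)&(z<.1); print('ledge',m.sum(),np.percentile(z[m],[10,50,90]))
c=p[140:300,240:400,::-1]; cv2.imwrite(f'pics/{t}z.png',cv2.resize(c,None,fx=3.7,fy=3.7,interpolation=cv2.INTER_CUBIC))
E
python3 chk.py w12 64
```

```text
[ 0.48316852 -0.20873437  0.1874549 ] 13.45 [-0.7494424   0.31783542 -0.50663733]
840 ((-0.028126323595643044, -0.07171344012022018), 16.851253509521484) 63.560811091244844
ledge 828 [0.07978449 0.08063846 0.08146791]
```

step_arm(rows=[[[0, 0, 0], [-0.2, 4, -0.2], 1], [[0, 0, 0], [-0.2, 8, -0.2], 1], [[0, 0, 0], [-0.2, 10, -0.2], 1], [[0, 0, 0], [-0.2, 12, -0.2], 1], [[0, 0, 0], [-0.2, 14, -0.2], 1], [[0, 0, 0], [-0.2, 16, -0.2], 1], [[0, 0, 0], [-0.2, 16, -0.2], 1]])

```text
time: 14.03
eef_pos: [0.483, -0.2088, 0.1708]
tcp_rot: [-0.579, -0.405, 0.406, 0.58]
contact_force: [0.1, -0.7, -1.2]
opening: 0.291
```

```bash
python3 chk.py w13 47.5
```

```text
[ 0.48311488 -0.20890907  0.17106365] 14.0833 [ 0.52925914 -0.09182895 -1.31575594]
1097 ((0.2322637289762497, 0.27884164452552795), 16.77128791809082) 47.122147291491416
ledge 924 [0.07980063 0.08062461 0.08145111]
```

View pics/w13z.png

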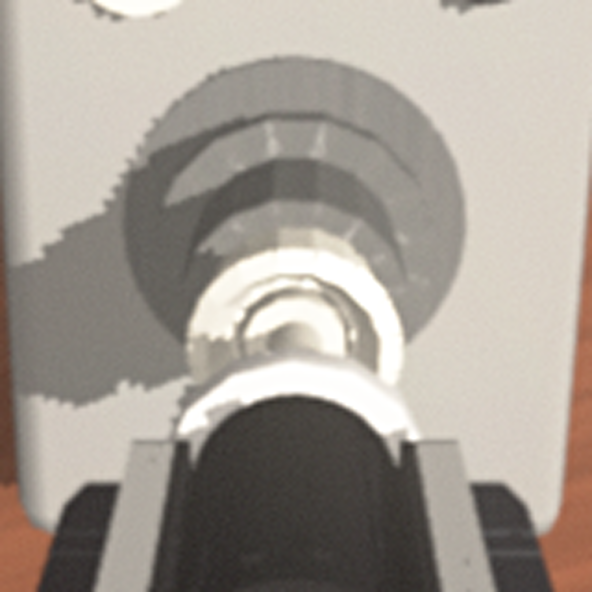

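The nose is inside the mouth, concentric, and free of force. Going deeper.

step_arm(rows=[[[0, 0, 0], [0, 2, 0], 1], [[0, 0, 0], [0, 4, 0], 1], [[0, 0, 0], [0, 5, 0], 1], [[0, 0, 0], [0, 6, 0], 1], [[0, 0, 0], [0, 7, 0], 1], [[0, 0, 0], [0, 8, 0], 1]])

```text
time: 14.58
eef_pos: [0.4833, -0.209, 0.1633]
tcp_rot: [0.579, 0.406, -0.406, -0.579]
contact_force: [-0.9, 1.2, -2.3]
opening: 0.293
```

step_arm(rows=[[[0, 0, 0], [0, 1, 0], 1], [[0, 0, 0], [0, 2, 0], 1], [[0, 0, 0], [0, 3, 0], 1], [[0, 0, 0], [0, 4, 0], 1], [[0, 0, 0], [0, 5, 0], 1], [[0, 0, 0], [0, 6, 0], 1]])

```text
time: 15.08
eef_pos: [0.4833, -0.209, 0.1573]
tcp_rot: [0.579, 0.406, -0.406, -0.579]
contact_force: [-0.2, 0.0, -2.1]
opening: 0.29
```

step_arm(rows=[[[0, 0, 0], [0, 1, 0], 1], [[0, 0, 0], [0, 2, 0], 1], [[0, 0, 0], [0, 3, 0], 1], [[0, 0, 0], [0, 4, 0], 1], [[0, 0, 0], [0, 4, 0], 1]])

```text
time: 15.5
eef_pos: [0.4831, -0.2089, 0.1531]
tcp_rot: [-0.579, -0.406, 0.406, 0.579]
contact_force: [-0.0, 0.3, -1.2]
opening: 0.29
```

step_arm(rows=[[[0, 0, 0], [0, 1, 0], 1], [[0, 0, 0], [0, 2, 0], 1], [[0, 0, 0], [0, 3, 0], 1], [[0, 0, 0], [0, 3, 0], 1]])

```text
time: 15.83
eef_pos: [0.4831, -0.2089, 0.1501]
tcp_rot: [-0.579, -0.406, 0.406, 0.579]
contact_force: [0.6, 0.2, -1.8]
opening: 0.287
```

step_arm(rows=[[[0, 0, 0], [0, 1, 0], 1], [[0, 0, 0], [0, 2, 0], 1], [[0, 0, 0], [0, 3, 0], 1], [[0, 0, 0], [0, 3, 0], 1]])

```text
time: 16.17
eef_pos: [0.4834, -0.2091, 0.1477]
tcp_rot: [0.579, 0.406, -0.406, -0.579]
contact_force: [-0.2, 1.0, 0.9]
opening: 0.289
```

```bash
python3 chk.py w14 21
```

```text
[ 0.48342797 -0.2090827   0.14771086] 16.2167 [-0.19046108  1.34468053  2.05509238]
414 ((0.2833346128463745, 1.4752047061920166), 16.20424461364746) 23.247309501608186
ledge 1087 [0.07990643 0.08060286 0.08142669]
```

Pin met at TCP z ≈ 0.148. Pressing on in 1 mm steps.

step_arm(rows=[[[0, 0, 0], [0, 1, 0], 1], [[0, 0, 0], [0, 2, 0], 1], [[0, 0, 0], [0, 3, 0], 1], [[0, 0, 0], [0, 3, 0], 1]])

```text
time: 16.55
eef_pos: [0.4834, -0.2091, 0.1445]
tcp_rot: [0.579, 0.406, -0.405, -0.579]
contact_force: [-0.2, 0.5, 2.7]
opening: 0.292
```

step_arm(rows=[[[0, 0, 0], [0, 1, 0], 1], [[0, 0, 0], [0, 2, 0], 1], [[0, 0, 0], [0, 3, 0], 1], [[0, 0, 0], [0, 3, 0], 1]])

```text
time: 16.88
eef_pos: [0.4834, -0.2091, 0.1413]
tcp_rot: [0.579, 0.406, -0.406, -0.579]
contact_force: [-0.6, -0.1, 2.8]
opening: 0.289
```

step_arm(rows=[[[0, 0, 0], [0, 0.5, 0], 1], [[0, 0, 0], [0, 1, 0], 1], [[0, 0, 0], [0, 1, 0], 1]])

```text
time: 17.13
eef_pos: [0.4834, -0.2091, 0.1404]
tcp_rot: [0.579, 0.406, -0.406, -0.579]
contact_force: [-0.2, 1.0, 3.3]
opening: 0.295
```

```bash
python3 chk.py w15 15
```

```text
[ 0.4833619  -0.20907179  0.14041103] 17.1833 [-0.05822817  0.18875644  3.09688972]
418 ((0.5618288516998291, 2.8255748748779297), 16.402477264404297) 16.2247202506303
ledge 1258 [0.08996233 0.09075192 0.09157211]
```

step_arm(rows=[[[0, 0, 0], [0, 0.5, 0], 1], [[0, 0, 0], [0, 1, 0], 1], [[0, 0, 0], [0, 1, 0], 1]])

```text
time: 17.43
eef_pos: [0.4834, -0.2091, 0.1394]
tcp_rot: [0.579, 0.406, -0.406, -0.579]
contact_force: [-0.8, 0.5, 3.1]
opening: 0.288
```

```bash
python3 chk.py w16 15
```

```text
[ 0.48334176 -0.20907783  0.13944654] 17.4833 [-0.27671731 -0.04626053  3.13893487]
379 ((0.24292469024658203, 3.304684638977051), 16.541637420654297) 15.36207191255346
ledge 1269 [0.0900233  0.09074967 0.09157377]
```

The ledge jumped from 80.6 to 90.7 mm, so the sleeve has sprung up. I'll ease upward with the nozzle still held, to confirm the lock.

step_arm(rows=[[[0, 0, 0], [0, -1, 0], 1], [[0, 0, 0], [0, -2, 0], 1], [[0, 0, 0], [0, -3, 0], 1], [[0, 0, 0], [0, -4, 0], 1], [[0, 0, 0], [0, -4, 0], 1]])

```text
time: 17.9
eef_pos: [0.4833, -0.209, 0.1435]
tcp_rot: [0.579, 0.406, -0.406, -0.579]
contact_force: [0.7, -0.2, 1.3]
opening: 0.291
```

step_arm(rows=[[[0, 0, 0], [0, -1, 0], 1], [[0, 0, 0], [0, -2, 0], 1], [[0, 0, 0], [0, -3, 0], 1], [[0, 0, 0], [0, -3, 0], 1]])

```text
time: 18.23
eef_pos: [0.4832, -0.209, 0.1464]
tcp_rot: [-0.579, -0.406, 0.406, 0.579]
contact_force: [0.0, 0.4, 0.9]
opening: 0.291
```

```bash
python3 chk.py w17 22
```

```text
[ 0.48318205 -0.20899538  0.14632601] 18.2833 [ 0.79245642 -0.43392307  0.23491321]
561 ((0.324707567691803, 2.389829635620117), 16.203258514404297) 22.219171463292184
ledge 1189 [0.09002839 0.09074603 0.09154992]
```

View pics/w17.png

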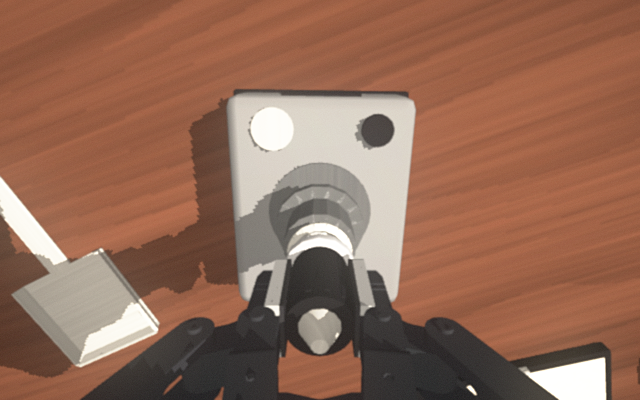

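step_arm(rows=[[[0, 0, 0], [0, -1, 0], 1], [[0, 0, 0], [0, -2, 0], 1], [[0, 0, 0], [0, -2, 0], 1]])

```text
time: 18.53
eef_pos: [0.483, -0.2088, 0.1482]
tcp_rot: [-0.579, -0.405, 0.406, 0.58]
contact_force: [-0.2, -0.4, -0.7]
opening: 0.291
```

step_arm(rows=[[[0, 0, 0], [0, -1, 0], 1], [[0, 0, 0], [0, -2, 0], 1], [[0, 0, 0], [0, -2, 0], 1]])

```text
time: 18.78
eef_pos: [0.4826, -0.2086, 0.1486]
tcp_rot: [-0.579, -0.405, 0.406, 0.58]
contact_force: [1.7, -1.8, -8.8]
opening: 0.29
```

The nozzle resists an 8.8 N pull without moving, so it's locked. Relax 2 mm, then open and retreat.

step_arm(rows=[[[0, 0, 0], [0, 1, 0], 1], [[0, 0, 0], [0, 2, 0], 1], [[0, 0, 0], [0, 2, 0], 1], [[0, 0, 0], [0, 2, 0], 0.6], [[0, 0, 0], [0, 2, 0], 0.5], [[0, 0, 0], [0, 2, 0], 0.4], [[0, 0, 0], [0, 2, 0], 0.3], [[0, 0, 0], [0, 2, 0], 0.2], [[0, 0, 0], [0, 2, 0], 0.2]])

```text
time: 19.53
eef_pos: [0.4834, -0.2091, 0.1487]
tcp_rot: [0.579, 0.406, -0.405, -0.579]
contact_force: [0.2, 0.2, -0.2]
opening: 0.799
```

step_arm(rows=[[[0, 0, 0], [0, -10, 0], 0.2], [[0, 0, 0], [0, -25, 0], 0.2], [[0, 0, 0], [0, -45, 0], 0.2], [[0, 0, 0], [0, -65, 0], 0.2], [[0, 0, 0], [0, -85, 0], 0.2], [[0, 0, 0], [0, -105, 0], 0.2], [[0, 0, 0], [0, -120, 0], 0.2], [[0, 0, 0], [0, -120, 0], 0.2], [[0, 0, 0], [0, -120, 0], 0.2]])

```text
time: 20.28
eef_pos: [0.4837, -0.2093, 0.2698]
tcp_rot: [0.58, 0.406, -0.405, -0.578]
contact_force: [0.3, -0.1, -0.1]
opening: 0.801
```

```bash
python3 chk.py w18 130
python3 - <<'E'
from h import *
for n in ('scene','top'): snap(n,n+'F')
print(ctrl.get_state()['time'])
E
```

```text
[ 0.4830743  -0.20888093  0.2682084 ] 20.3333 [ 0.67329034 -0.96847524 -0.29919058]
393 ((0.39549848437309265, 1.5922024250030518), 16.92278480529785) 127.21437057943217
ledge 548 [0.0898974  0.090753   0.09169497]
20.4333
```

View pics/w18.png

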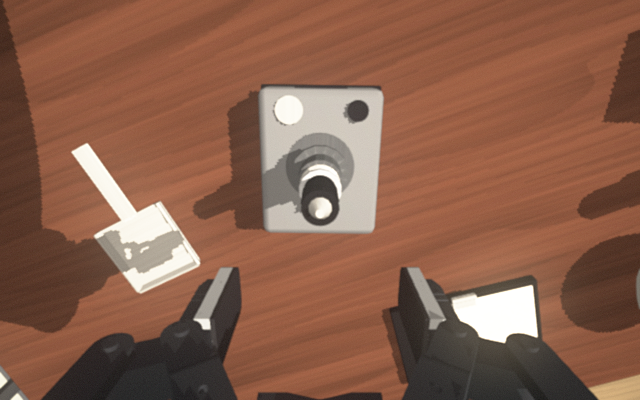

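View pics/sceneF.png

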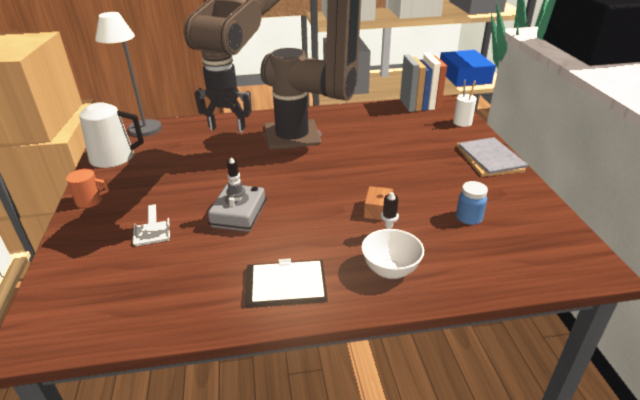

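View pics/topF.png

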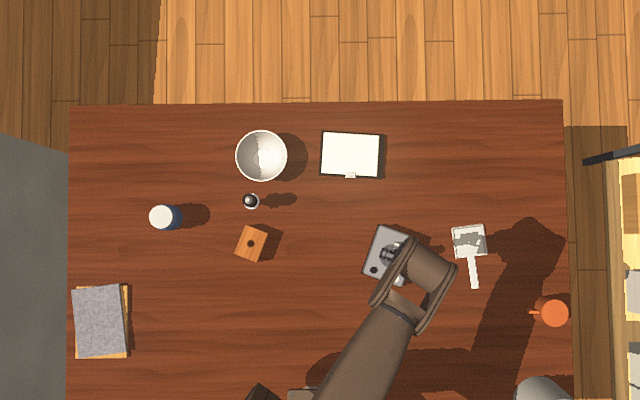

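The nozzle stands upright in the coupler (scene 233,175; wrist 320,205). The stand is empty, the gripper is clear, and the bystanders haven't moved. Handing in.

```bash
python3 -c "
from plant import ctrl
print(ctrl.sign_off())"
```

```text
the job is handed in; nothing more can be done
None
```

The job is done and handed in at about 20.4 s. The small nozzle is locked in the pump's coupler, and the gripper has let go and is clear of it.

- **Sleeve:** I pressed the rim down to its bottom stop with about 30 N and held it there for over 0.6 s. After I let go it stayed down by itself, with the ledge at 80.6 mm.
- **Nozzle:** I lifted the smaller nozzle out of the stand and lined it up over the mouth. My first correction overshot by about 2 mm, so I fixed that before going in. The nose then entered freely, and pressing on the pin read about 3 N.
- **Lock:** The sleeve sprang back up, with the ledge at 90.7 mm. The nozzle then held still against an upward pull of about 9 N, before I let go.
- **Last checks:** In the final pictures the nozzle stands upright in the coupler, the stand is empty, and the other things are where they began.

**Odd readings:** While I pressed the sleeve, the fingers sat about 2 mm off centre and there was 11 to 14 N of sideways force, with no visible effect. Measured tool positions were also off by 1–2 mm at times, so I aligned the nozzle from the wrist picture instead.

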